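# Lock the clevis pin with its linchpin

### The job

The clevis in the blue vice is not secured yet: take the linchpin out of the black stand, put it down through the cross hole of the clevis pin until its head is fully home, then swing its sprung ring down over the pin's end until it snaps shut, and let go. The pin has end play, so feel for the hole slowly with light pressure and never force the linchpin (well below 40 N). Leave the spare pin, screwdriver and solder reel where they are.

Things in the scene. Friction and masses are not known exactly. Their poses are not given: they have to be found in the camera images.
- linchpin: Brass-yellow linchpin, 0.1 kg. Origin: centre of its head's flat underside, on the shank axis; z up, the ring is on the -x side. Head: 15 mm in x, 16 in y, 26 tall above the origin; grip it 12 mm or more up, clear of the ring. Round shank, 10 mm diameter, reaches 42 mm below the origin, edge of its tip slightly broken. Starts upright in the black stand, head underside on its top, ring open.
- linch_ring (a joint): The linchpin's steel ring (47 mm, 4.5 mm wire); hinge along the linchpin's y, 7 mm above its origin. 0: open, pointing to the linchpin's -x, 0.10 rad above level; grows as it swings down; 1.51 rad: shut, hanging along the shank. Over-centre spring: pushes back open with 0.21 N m at 0 (5 N at the far end), fading to nothing at 0.85; beyond that it snaps shut by itself and stays shut.
- ring_far (a point): On the wire's centre line at the ring's far end, 45 mm from the hinge axis.
- vice: Blue vice fixed to the bench, a red clevis clamped in it. Origin: centre of its base on the bench; z up, x along the clevis pin, whose free end with the cross hole sticks out to -x. Jaw tops 115 mm above the bench. Clevis cheeks: 38 mm wide in y, outer faces at x = -22 and 22 mm, tops 187 mm up; a link with a yellow tube leaves to -y. Clevis pin: steel, 22 mm diameter, axis at y = 0, 168 mm up.
- pin_top (a point): Fixed to the vice, axes as the vice's: on the clevis pin's top line (179 mm above the bench), where the pin comes out of the clevis (vice x = -22 mm). The cross hole (vertical, right through, 11.6 mm wide) is at y = 0, its centre 10 to 28 mm to -x of this point (the pin has end play). The pin ends 15 mm beyond the hole's centre and slides only if pushed with more than 20 N.
- stand: Black plastic pin stand fixed to the bench, 70 mm in x, 150 in y, 55 tall, origin at the centre of its underside. Two sockets 48 mm deep: the linchpin's at y = -45 mm (13.5 mm wide), the spare pin's at y = +45 mm.
- spare_pin: Bystander: plain steel pin in the stand, 25 mm round head 8 mm tall; origin under the head.
- screwdriver: Bystander: red screwdriver, 210 mm long, lying on the bench.
- solder_reel: Bystander: green reel, 50 mm diameter, 46 tall, standing on the bench; origin under its centre.

How it is judged:
On the way:
1. the linchpin stands through the cross hole with its head home on the clevis pin, its ring still open (z of linchpin in the frame of pin_top between -0.003 and 0.003 m and x of linchpin in the frame of pin_top between -0.031 and -0.007 m and y of linchpin in the frame of pin_top between -0.003 and 0.003 m and angle between linchpin's own z axis and vertical below 0.12 rad and value of joint linch_ring below 0.6 rad), for 0.2 s.
At the end, for the whole second after the job is handed in: The linchpin, released and at rest, stands in the cross hole (within 0.12 rad of upright), head underside within 3 mm of the clevis pin's top, ring round the pin's end and shut (joint above 1.4 rad); spare pin, screwdriver and reel within 20 mm of where they were (z of linchpin in the frame of pin_top between -0.003 and 0.003 m and x of linchpin in the frame of pin_top between -0.031 and -0.007 m and y of linchpin in the frame of pin_top between -0.003 and 0.003 m and angle between linchpin's own z axis and vertical below 0.12 rad and value of joint linch_ring above 1.4 rad and z of ring_far in the frame of pin_top below -0.025 m and x of ring_far in the frame of linchpin below 0 m and angle between the x axis of linchpin and the x axis of vice, either way round below 0.5 rad and linear speed of linchpin below 0.02 m/s and distance of each of spare_pin, screwdriver, solder_reel from where it was at the start of the episode below 0.02 m); the robot touches nothing.
It fails at once if the linchpin is forced: it presses on the clevis, its pin or the vice with more than 40 N (contact force between linchpin and vice above 40 N).
It fails at once if the spare pin, screwdriver or solder reel is moved by more than 20 mm (distance of any of spare_pin, screwdriver, solder_reel from where it was at the start of the episode above 0.02 m).
It also fails if it takes over 67 s, if anything falls off the work surface, if the arm or the gripper's body presses on something with over 40 N, if the wrist force passes 120 N, or if a joint passes its speed limit or range.

### The arm

A 6-joint arm with a two-finger parallel gripper is mounted at the origin on the work surface. World frame = base frame: x ahead of the robot, y to its left, z up, the work surface at z = 0. Lengths are in m, angles in rad, forces in N, time in s.
With the tool pointing down it reaches from about 0.375 to 0.925 m from the base axis. Payload 5.7 kg.
Tool frame: the origin (TCP) lies midway between the tips of the shut fingers; the grasp point (between the pads) lies 19 mm behind it; z points along the fingers, x is the direction in which the jaws open and shut, and the axes are right-handed (so a half turn about z gives the same grasp; the last joint's range is limited). The gripper opens to 88 mm and grips with 3 to 60 N. Pads are 20 mm wide; open, the fingers measure 115 mm over their backs; the gripper's body (75 mm by 178 mm) begins 61 mm behind the grasp point.
Start: joints at [-1.229, 0.359, 1.51, -0, 1.272, -0.115], TCP at [0.265, -0.538, 0.223] pointing down, gripper open.
Joint ranges: [-2.97, 2.97], [-1.01, 2.36], [0.21, 2.38], [-0.96, 4.11], [0.2, 2.71], [-2.98, 2.98]. Speed limits (rad/s): [2.39, 2.39, 3.14, 3.14, 3.14, 3.14].

### API

Orientations are given as a unit quaternion [x, y, z, w].
In Python, from bench import move_ptp, servo_line, goto_joints, move_gripper, sleep, inverse_kinematics, capture, PlanningError, close_job, spot_in, silhouettes, current_clock, current_joint_pos, current_qvel, current_joint_torque, current_position, current_orientation, current_force, current_torque, current_finger_gap gives the robot as it stands. Calls block until the motion is done:
- move_ptp(position, orientation): joint-space move of the TCP to a pose.
- servo_line(position, orientation=None, rate=0.15, contact_N=None): straight line of the TCP; orientation=None keeps the orientation; rate is the mean speed in m/s. With contact_N (N) it stops when the force on the tool has changed by that much, and returns True; else False.
- goto_joints(angles): joint-space move.
- move_gripper(opening): finger opening in m; the grip force is fixed at half the most; returns when the fingers have stopped.
- sleep(seconds).
- inverse_kinematics(position, orientation): joint angles nearest the present ones, or None.
- capture(name): name is "side" or "top" or "wrist"; returns a dict with "image" (400x640x3 uint8, blue, green, red), "range_z" (400x640 float32, m along the optical axis (not along the pixel's ray), 0 where there is no reading), "intrinsics" (3x3 intrinsics, pixels), "R" (3x3) and "t" (3): a world point X has camera coordinates R X + t. Camera axes: x right, y down, z forward; pixel columns grow to the right and rows downward; lengths in m; the calibration is good to about 2 mm. A picture is of the moment at which its call begins.
A pose or a line that the arm cannot do raises PlanningError and nothing moves.
- close_job(): hands the job in, once; it reports no verdict.
Trained networks look in the newest picture that a camera, given by its name, has taken for a name from the list of things; names that differ only in an ending like _2 or _b are one class to them, and where a whole thing is asked for, a point or a joint stands for the part that bears it (a point fixed in the world has none). Each returns a list of dicts, best first, with "conf" (0 to 1); they miss things now and then, are a little off and sometimes report something else, mostly with a low value. They report only what shows in the picture. A call takes as long as a camera call.
- spot_in(camera, query): "xy" ([column, row] in pixels, amid what is visible of it).
- silhouettes(camera, query): "region" (400x640 bool, what is visible of it) and "xy" ([column, row] in pixels, amid what is visible of it).
Readings, each from a call of its own:
- current_clock(): time.
- current_joint_pos(): joint angles.
- current_qvel(): joint speeds.
- current_joint_torque(): joint torques, N m.
- current_position(): TCP position.
- current_orientation(): TCP orientation.
- current_force(): force on the tool from outside, world axes, zero at the start.
- current_torque(): the same for the moment, N m.
- current_finger_gap(): finger opening in m.
Only numpy, scipy, OpenCV 4.12 (cv2) and the standard library are available. Lean on these libraries where they do the work, as an engineer would, in place of code of your own. Each camera call takes 0.05 s, during which the arm holds its last target. There are 200 camera calls.

## Working session

There is one attempt and no reset: what is moved stays moved. The work goes in short steps, each a Python script; the robot and the scene stay as the last script left them, time stands still between calls to the robot, and variables do not carry over. Pictures are saved under pics/ and viewed, about 8 in all and at most 12, crops included, and the job is handed in when it is done.

```bash
ls; mkdir -p pics; cat > h.py <<'E'
import numpy as np, cv2
from bench import *
def pts(c, mask):
    v,u=np.nonzero(mask&(c["range_z"]>0)); z=c["range_z"][v,u]; K=c["intrinsics"]
    P=np.c_[(u-K[0,2])/K[0,0]*z,(v-K[1,2])/K[1,1]*z,z]
    return (P-c["t"])@c["R"]
def proj(c,X):
    p=c["intrinsics"]@(c["R"]@np.array(X)+c["t"]); return p[:2]/p[2]
E
python3 - <<'E'
from h import *
ims=[]
for n in ("top","side"):
    c=capture(n); ims.append(c["image"].copy())
    print(n,"cam at",-c["R"].T@c["t"], c["intrinsics"][0,0])
    for q in ("linchpin","linch_ring","vice","stand","spare_pin","screwdriver","solder_reel"):
        for d in silhouettes(n,q)[:2]:
            P=pts(c,d["region"]); 
            if len(P): print(q,round(d["conf"],2),np.round(d["xy"]),len(P),np.percentile(P,[2,50,98],axis=0).round(3).tolist())
for i,n in enumerate(("top","side")): cv2.imwrite(f"pics/{n}0.png",ims[i])
print(current_clock())
E
```

```text
pics
top cam at [ 0.47267861 -0.05021829  0.97368684] 471.4035794871483
linchpin 0.68 [458. 250.] 170 [[0.519, -0.335, 0.021], [0.532, -0.303, 0.068], [0.571, -0.279, 0.083]]
linch_ring 0.5 [447. 234.] 87 [[0.528, -0.327, 0.056], [0.553, -0.292, 0.065], [0.569, -0.278, 0.07]]
vice 0.72 [199. 232.] 6533 [[0.485, 0.085, 0.011], [0.552, 0.164, 0.109], [0.614, 0.329, 0.199]]
stand 0.75 [431. 256.] 2626 [[0.466, -0.331, 0.013], [0.511, -0.256, 0.055], [0.557, -0.185, 0.058]]
spare_pin 0.49 [410. 261.] 156 [[0.488, -0.231, 0.052], [0.499, -0.218, 0.062], [0.511, -0.206, 0.066]]
screwdriver 0.64 [330. 308.] 776 [[0.351, -0.086, 0.009], [0.406, -0.061, 0.022], [0.528, -0.027, 0.027]]
solder_reel 0.77 [352. 132.] 560 [[0.748, -0.124, 0.002], [0.766, -0.101, 0.045], [0.792, -0.08, 0.049]]
side cam at [0.32256478 0.69140609 0.83980923] 512.2761755130342
linchpin 0.58 [384. 159.] 102 [[0.518, -0.323, 0.059], [0.528, -0.297, 0.069], [0.571, -0.278, 0.083]]
linch_ring 0.5 [374. 161.] 5 [[0.542, -0.282, 0.064], [0.545, -0.279, 0.065], [0.549, -0.278, 0.066]]
vice 0.77 [292. 312.] 9088 [[0.485, 0.115, 0.011], [0.547, 0.223, 0.095], [0.611, 0.334, 0.198]]
stand 0.87 [381. 177.] 1571 [[0.459, -0.328, 0.004], [0.504, -0.224, 0.054], [0.555, -0.181, 0.058]]
stand 0.15 [385. 156.] 110 [[0.518, -0.393, 0.01], [0.527, -0.299, 0.069], [0.569, -0.287, 0.083]]
spare_pin 0.48 [381. 183.] 66 [[0.488, -0.228, 0.059], [0.498, -0.216, 0.063], [0.508, -0.207, 0.065]]
screwdriver 0.71 [408. 251.] 658 [[0.347, -0.079, 0.001], [0.4, -0.057, 0.02], [0.507, -0.032, 0.027]]
solder_reel 0.91 [261. 197.] 511 [[0.746, -0.141, 0.001], [0.765, -0.093, 0.036], [0.793, -0.079, 0.049]]
0.8
```

```bash
python3 - <<'E'
import cv2,numpy as np
t=cv2.imread("pics/top0.png");a=cv2.resize(t[150:330,90:290],None,fx=3,fy=3,interpolation=cv2.INTER_CUBIC)
b=cv2.resize(t[200:320,380:500],None,fx=3,fy=3,interpolation=cv2.INTER_CUBIC)
o=np.zeros((590,800,3),np.uint8);o[:540,:500]=a[:, 60:560];o[:300,500:800]=b[30:330,30:330];cv2.imwrite("pics/a.png",o)
E
```

```text
(no output)
```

View pics/top0.png

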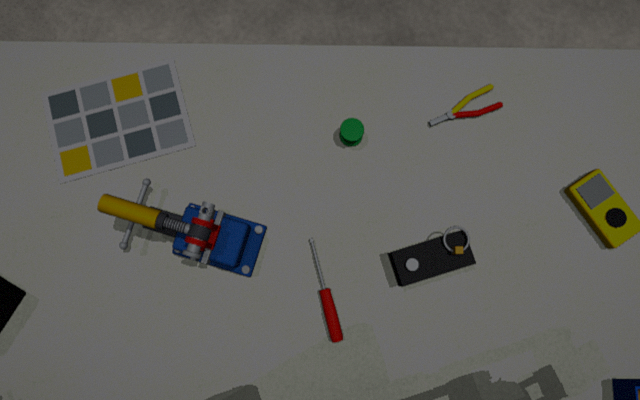

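View pics/a.png

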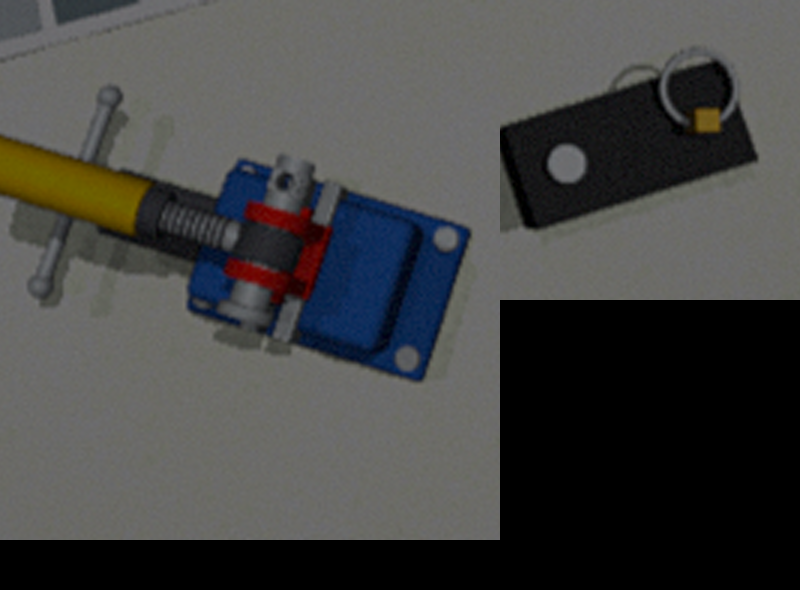

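The top picture shows the head as the gold square at about (458,250). The ring points up-left in the image (world +x, slightly +y). The clevis pin's free end points to world +x, with the hole at about (205,211). I'll look at the linchpin from close up with the wrist camera.

```bash
cat >> h.py <<'E'
from scipy.spatial.transform import Rotation as Rn
def down(yaw):  # jaw direction (tool x) at world angle yaw, tool z down
    return Rn.from_matrix(np.array([[np.cos(yaw),np.sin(yaw),0],[np.sin(yaw),-np.cos(yaw),0],[0,0,-1]]).T.T).as_quat()
E
python3 - <<'E'
from h import *
print(Rn.from_quat(current_orientation()).as_matrix().round(2).tolist())
# jaw angle options near linchpin y
y=np.arctan2(.085,-.024)
for yaw in (y,y-np.pi):
    q=inverse_kinematics([.49,-.30,.24],down(yaw)); print(yaw, None if q is None else np.round(q,2))
y-=np.pi
try: move_ptp([.49,-.30,.24],down(y))
except PlanningError as e: print(e)
print(current_clock())
c=capture("wrist"); cv2.imwrite("pics/w1.png",c["image"]); np.savez("w1.npz",**c)
print("cam",(-c["R"].T@c["t"]).round(3), c["R"].round(2).tolist(), c["intrinsics"][0,0])
for q in ("linchpin","linch_ring","spare_pin","stand"):
    for d in silhouettes("wrist",q)[:2]:
        P=pts(c,d["region"])
        if len(P): print(q,round(d["conf"],2),np.round(d["xy"]),len(P),np.percentile(P,[2,50,98],axis=0).round(3).tolist())
        if q=="linchpin" and d["conf"]>.4: np.save("lm.npy",d["region"])
E
```

```text
[[0.44, -0.9, -0.0], [-0.9, -0.44, 0.0], [-0.0, 0.0, -1.0]]
1.845985575924068 [-0.67  0.31  1.54 -0.    1.29 -2.52]
-1.2956070776657251 [-0.67  0.31  1.54 -0.    1.29  0.63]
2.0417
cam [ 0.57  -0.278  0.404] [[0.27, -0.96, -0.0], [-0.92, -0.26, 0.3], [-0.29, -0.08, -0.95]] 312.5241134502991
linchpin 0.68 [329. 143.] 828 [[0.523, -0.328, 0.002], [0.542, -0.302, 0.069], [0.574, -0.28, 0.084]]
linchpin 0.42 [ 9. 34.] 1335 [[0.486, 0.069, 0.003], [0.548, 0.079, 0.013], [0.578, 0.094, 0.022]]
linch_ring 0.68 [ 6. 33.] 1296 [[0.488, 0.07, 0.004], [0.549, 0.079, 0.013], [0.578, 0.092, 0.022]]
spare_pin 0.64 [249. 154.] 416 [[0.49, -0.231, 0.06], [0.501, -0.22, 0.065], [0.512, -0.209, 0.066]]
stand 0.97 [292. 149.] 7812 [[0.468, -0.334, 0.044], [0.515, -0.26, 0.057], [0.561, -0.19, 0.058]]
```

View pics/w1.png

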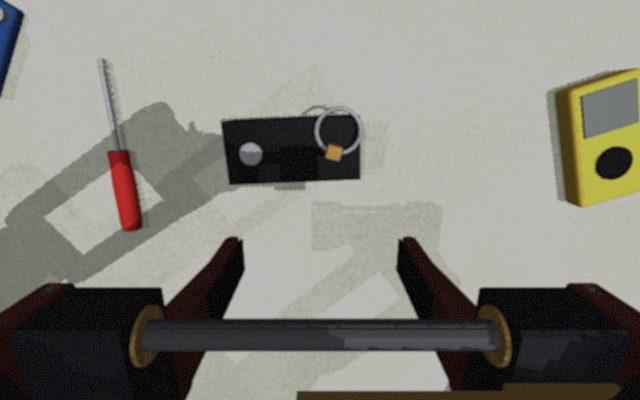

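The wrist picture shows the head at (334,153) with the ring up-right of it at (338,130), and the spare pin at (250,153). Next I fit the head and ring.

```bash
python3 - <<'E'
from h import *
c=dict(np.load("w1.npz")); m=np.load("lm.npy")
hsv=cv2.cvtColor(c["image"],cv2.COLOR_BGR2HSV)
r=np.zeros(m.shape,bool); r[135:170,315:355]=1
ye=r&(hsv[...,1]>110)&(hsv[...,2]>60)
P=pts(c,ye); print(len(P),np.percentile(P[:,2],[5,50,95]))
T=P[P[:,2]>.077]; print(len(T),T.mean(0),T.min(0),T.max(0)); print(cv2.minAreaRect((T[:,:2]*1000).astype(np.float32)))
R=pts(c,m&~ye); R=R[(R[:,2]>.061)&(R[:,2]<.078)]
A=np.c_[2*R[:,:2],np.ones(len(R))]
for _ in range(3):
    s=np.linalg.lstsq(A,(R[:,:2]**2).sum(1),rcond=None)[0]; rad=np.sqrt(s[2]+s[0]**2+s[1]**2)
    e=abs(np.hypot(*(R[:,:2]-s[:2]).T)-rad); k=e<.004; R,A=R[k],A[k]
d=s[:2]-T[:,:2].mean(0); print("ring c",s[:2],rad,len(R),"dir",np.degrees(np.arctan2(d[1],d[0])),np.hypot(*d))
# spare pin
E
```

```text
259 [0.05727543 0.08222408 0.08360056]
223 [ 0.52865663 -0.30444503  0.08225279] [ 0.52071805 -0.31286499  0.07713464] [ 0.53571284 -0.296727    0.08441763]
((528.4157104492188, -304.7339782714844), (14.923635482788086, 15.810032844543457), 2.5310826301574707)
ring c [0. 0.] 0.0 0 dir 150.0630378712628 0.610052957071664
```

```bash
python3 - <<'E'
from h import *
c=dict(np.load("w1.npz")); m=np.load("lm.npy")
R=pts(c,m); R=R[(R[:,2]>.062)&(R[:,2]<.077)&(R[:,0]>.537)]
f=cv2.fitEllipse((R[:,:2]*1000).astype(np.float32)); print(len(R),f)
d=np.array(f[0])-[528.4,-304.7]; print(np.degrees(np.arctan2(d[1],d[0])),np.hypot(*d))
E
```

```text
Traceback (most recent call last):
cv2.error: OpenCV(4.12.0) /io/opencv/modules/imgproc/src/shapedescr.cpp:361: error: (-201:Incorrect size of input array) There should be at least 5 points to fit the ellipse in function 'fitEllipseNoDirect'
```

```bash
python3 - <<'E'
from h import *
c=dict(np.load("w1.npz")); m=np.zeros((400,640),bool); m[95:170,295:375]=1
R=pts(c,m); R=R[(R[:,2]>.0615)&(R[:,2]<.077)&(R[:,0]>.537)]
f=cv2.fitEllipse((R[:,:2]*1000).astype(np.float32)); print(len(R),f,np.percentile(R,[0,100],axis=0))
d=np.array(f[0])-[528.4,-304.7]; print(np.degrees(np.arctan2(d[1],d[0])),np.hypot(*d))
E
```

```text
428 ((550.0726318359375, -304.1451110839844), (45.86554718017578, 46.91379165649414), 0.18860770761966705) [[ 0.53713863 -0.3296309   0.06429747]
 [ 0.57490268 -0.27889097  0.07201911]]
1.4666353849052376 21.679734140556466
```

```bash
python3 - <<'E'
from h import *
q=down(np.radians(-88)); X=[.5284,-.3047]
move_ptp(X+[.12],q)
servo_line(X+[.068],rate=.06)
move_gripper(0.0); print(current_finger_gap(),current_clock(),current_position(),current_force())
servo_line(X+[.20],rate=.12)
print(current_finger_gap(),current_force(),current_clock())
c=capture("wrist"); cv2.imwrite("pics/w2.png",c["image"][100:])
E
```

```text
0.01567800154753582 4.975 [ 0.52836036 -0.3047074   0.0679777 ] [-0.11184571  0.22407862 -0.20562983]
0.015631491824517067 [-0.05107687  0.24809069 -1.64645606] 6.225
```

View pics/w2.png

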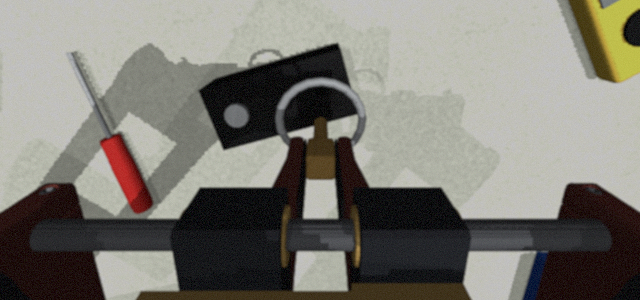

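The linchpin is held squarely (15.6 mm gap), with the ring open ahead of the fingers. Next I look at the pin's cross hole from close up.

```bash
cat >> h.py <<'E'
def ray(c,uv,z):
    d=c["R"].T@np.linalg.inv(c["intrinsics"])@[uv[0],uv[1],1.]; o=-c["R"].T@c["t"]
    return o+d*(z-o[2])/d[2]
E
python3 - <<'E'
from h import *
c=capture("top"); h=ray(c,(205,210.7),.179); print("hole top cam",h)
a=np.radians(-14); u=np.array([np.cos(a),np.sin(a),0])  # vice -x
p=h-0.06*u; p[2]=.275
try: move_ptp(p,down(np.radians(-90)+a))
except PlanningError as e: print(e)
c=capture("wrist"); np.savez("w3.npz",**c); print(current_clock(),current_position())
print(proj(c,h))
i=c["image"]; cv2.imwrite("pics/w3.png",cv2.resize(i[0:300,120:520],None,fx=2,fy=2,interpolation=cv2.INTER_CUBIC))
E
```

```text
hole top cam [0.58009742 0.15398051 0.179     ]
8.125 [0.52223315 0.16762954 0.27475881]
[319.98482614 134.7502502 ]
```

View pics/w3.png

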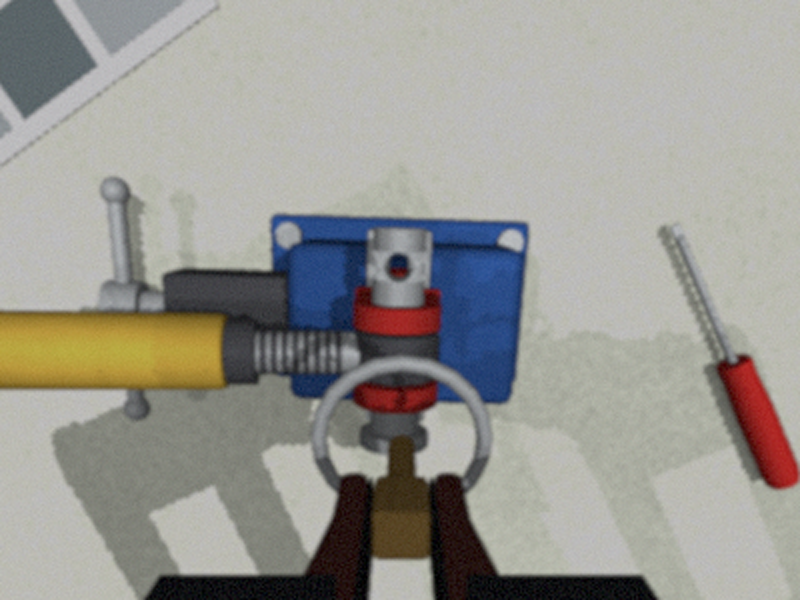

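```bash
python3 - <<'E'
from h import *
c=dict(np.load("w3.npz")); g=cv2.cvtColor(c["image"],cv2.COLOR_BGR2GRAY).astype(float); z=c["range_z"]
# hole: non-pin pixels within small window
w=np.zeros(g.shape,bool); w[125:142,311:329]=1
hm=w&(g<np.median(g[118:124,312:328])-45)
n,l,s,ce=cv2.connectedComponentsWithStats(hm.astype(np.uint8)); print("comps",s[1:].tolist(),ce[1:].round(1).tolist())
for v in range(116,150,3): print(v,g[v,300:342:2].astype(int))
P=pts(c,np.pad(np.ones((40,46),bool),((112,248),(297,297)))); Q=P[P[:,2]>.160]; 
print(len(Q),Q.mean(0),Q[:,2].max())
v,d=np.linalg.svd(Q[:,:2]-Q[:,:2].mean(0),full_matrices=False)[1:]; print(v,np.degrees(np.arctan2(d[:,1],d[:,0])))
a=np.radians(-14);u=np.array([np.cos(a),np.sin(a)]);n=np.array([-u[1],u[0]])
h=np.array([.5801,.154])
s=(Q[:,:2]-h)@u; t=(Q[:,:2]-h)@n
for lo in np.arange(-.04,.02,.004):
    k=(s>lo)&(s<lo+.004)
    if k.sum()>5: print(round(lo*1e3),k.sum(),(np.percentile(t[k],[2,50,98])*1e3).round(1),(np.percentile(Q[k,2],[50,98])).round(4))
print("tip proj",proj(c,[.52223,.16763,.2198]),"head underside",proj(c,[.52223,.16763,.2618]), "hole rays",[ray(c,p,.179)for p in [(319.5,133)]])
E
```

```text
comps [[313, 127, 13, 14, 141]] [[318.8, 133.2]]
116 [ 71  77 134 134  91 113 130 136 152 164 161 158 151 140 128 111 107 125
  81  72  75]
119 [ 57  64 110 111  98 114 128 138 150 162 165 164 154 145 129 119 112 134
  83  70  69]
122 [ 23  39  87  99  93 119 125 138 146 163 163 161 150 141 126 107 118 145
  68  33  35]
125 [ 36  45  97 122 126 134 139 148 150 152 156 154 149 140 130 119 121 134
  79  49  53]
128 [ 42  45  95 119 154 156 158 128  51  31  30  61 126 161 155 152 156 137
  73  61  67]
131 [ 40  49 107 121 144 163 136  71  36  39  39  30  93 146 170 155 154 143
  77  68  67]
134 [ 55  71 142 161 147 152 113  59  29  34  23  27  75 125 153 145 142 136
  71  73  68]
137 [ 59  76 138 148 154 162 148  89  50  52  58  50  88 155 157 147 144 127
  61  64  60]
140 [ 37  46 103  98 114 139 148 151 121  99 101 127 156 155 151 137 135 113
  55  67  59]
143 [ 37  46  68  74 101 118 130 142 159 157 161 152 147 132 118 103 104  97
  56  63  62]
146 [ 30  29  30  66 102 125 126 145 153 160 154 156 144 138 122 100  52  46
  46  57  74]
149 [ 33  35  28  65 102 122 131 142 155 160 160 149 141 138 124 102  51  21
  30  32  57]
901 [0.58125911 0.1544948  0.17728951] 0.18222361798181533
[0.29373997 0.21353375] [ 161.17498593 -108.82501407]
-16 93 [-16.9   3.3  19. ] [0.175  0.1809]
-12 127 [-9.3  0.8 10.9] [0.1793 0.1819]
-8 132 [-9.2  0.8 10.8] [0.179  0.1817]
-4 98 [-10.1   0.8  10.8] [0.177  0.1812]
0 62 [-10.    0.3  10.7] [0.1775 0.1796]
4 96 [-10.    0.4  10.7] [0.1782 0.1814]
8 130 [-9.9  0.4 10.7] [0.1793 0.1815]
12 130 [-9.8 -0.  10.6] [0.1793 0.1815]
16 33 [-10.2   3.2  10.3] [0.1759 0.1812]
tip proj [320.92580476 220.76177257] head underside [321.02770646 244.8392961 ] hole rays [array([0.58155123, 0.15402498, 0.179     ])]
```

The hole is clear at pixel (319,133), about (0.5813, 0.1545) in world coordinates, with the pin axis near -15°. I go above it and feel with light pokes.

```bash
cat > poke.py <<'E'
from h import *
a=np.radians(-15); u=np.array([np.cos(a),np.sin(a)]); n=np.array([-u[1],u[0]]); q=down(np.radians(-90)+a)
H=np.array([.5813,.1545])
def pose(s,t,z): p=H+(s*u+t*n)/1e3; return [p[0],p[1],z]
E
python3 - <<'E'
from poke import *
move_ptp(pose(0,0,.262),q)
servo_line(pose(0,0,.2385),rate=.06)
f0=np.array(current_force())
offs=[(0,0),(1.2,0),(-1.2,0),(0,1.2),(0,-1.2),(1.2,1.2),(-1.2,-1.2),(1.2,-1.2),(-1.2,1.2),(2.4,0),(-2.4,0)]
for s,t in offs:
    servo_line(pose(s,t,.2365),rate=.03)
    hit=servo_line(pose(s,t,.222),rate=.01,contact_N=3)
    p=current_position(); print((s,t),hit,np.round(p,4),(np.array(current_force())-f0).round(1),round(current_clock(),1))
    if not hit or p[2]<.2285: break
E
```

```text
(0, 0) False [0.5813 0.1545 0.222 ] [1.4 0.3 0.1] 10.9
```

```bash
python3 - <<'E'
from poke import *
hit=servo_line(pose(0,0,.190),rate=.015,contact_N=5)
print(hit,np.round(current_position(),4),np.round(current_force(),1),np.round(current_torque(),2),current_clock())
c=capture("wrist"); i=c["image"]; 
c2=capture("side"); j=c2["image"]; u0=proj(c2,[.58,.155,.18]).astype(int); print(u0)
A=cv2.resize(i[130:330,220:420],(400,400),interpolation=cv2.INTER_CUBIC)
B=cv2.resize(j[u0[1]-50:u0[1]+50,u0[0]-50:u0[0]+50],(400,400),interpolation=cv2.INTER_CUBIC)
cv2.imwrite("pics/w4.png",np.hstack([A,B]))
E
```

```text
True [0.5815 0.1545 0.1916] [-0.5 -0.2  5.8] [ 0.07  0.09 -0.01] 12.7167
[288 247]
```

View pics/w4.png

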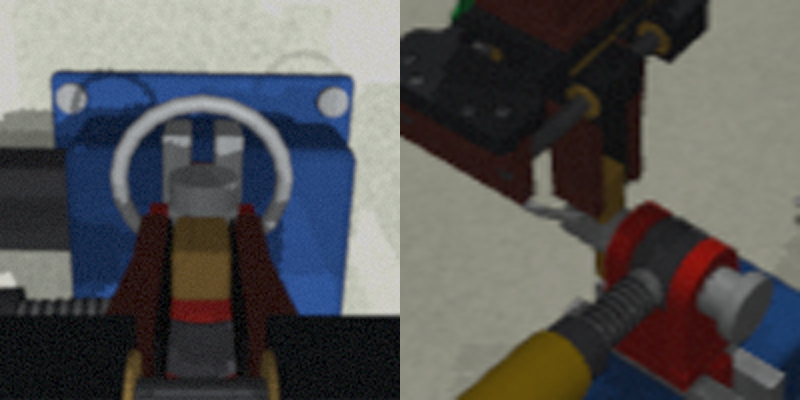

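The head is home: TCP z is 0.1916 against 0.192 expected. The picture shows the head seated on the pin with the ring open beyond the pin's end. I release, then push the ring's far end down along its arc with the fingers shut.

```bash
python3 - <<'E'
from poke import *
move_gripper(.04); sleep(.3)
p=np.array(current_position()); servo_line([p[0],p[1],.235],rate=.1)
c=capture("top"); 
move_gripper(0.0)
servo_line(pose(46,0,.225),rate=.15); servo_line(pose(46,0,.200),rate=.06)
print(current_clock(),np.round(current_force(),1))
for th in np.arange(.05,1.06,.1):
    f=th-.1; hit=servo_line(pose(45*np.cos(f)+2,0,.186-.045*np.sin(f)+.002),rate=.02,contact_N=20)
    print(round(th,2),hit,np.round(current_position(),4),np.round(current_force(),1))
    if hit: break
print(current_clock())
c=capture("wrist"); cv2.imwrite("pics/w5.png",c["image"][100:])
E
```

```text
16.1167 [ 0.2  0.2 -0.3]
0.05 False [0.6274 0.1423 0.1907] [ 1.8 -0.9  3.6]
0.15 False [0.6273 0.1423 0.1861] [ 2.9 -1.5  4.3]
0.25 False [0.6259 0.1425 0.181 ] [ 2.2 -0.5  3.8]
0.35 False [0.6248 0.1427 0.1765] [1.9 0.3 4.2]
0.45 False [0.6237 0.143  0.1722] [ 2.4 -1.1  2.8]
0.55 False [0.622  0.1435 0.1681] [ 0.9 -0.5  2.7]
0.65 False [0.6198 0.1441 0.1641] [0.9 0.8 1.7]
0.75 False [0.6173 0.1447 0.1604] [-0.4 -0.1  0.9]
0.85 False [0.6147 0.1455 0.157 ] [-0.1 -0.5 -1.6]
0.95 False [0.6117 0.1463 0.154 ] [ 0.1 -0.1 -0.1]
1.05 False [0.6083 0.1472 0.1513] [ 0.6 -0.5 -0.2]
20.5083
```

View pics/w5.png

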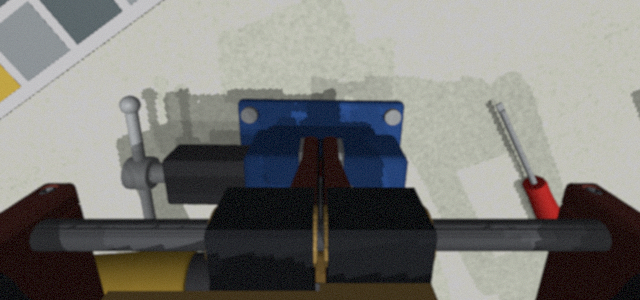

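The push force faded to zero past 0.85 rad, which fits the ring snapping shut. The fingers hide the ring, so I back off and check.

```bash
python3 - <<'E'
from poke import *
servo_line(pose(48,0,.155),rate=.1); servo_line(pose(48,0,.30),rate=.15)
move_ptp(pose(-60,0,.30),q)
c=capture("wrist"); s=capture("side"); print(current_clock())
for n,cc in (("wrist",c),("side",s)):
  for nm in("linchpin","linch_ring"):
    for d in silhouettes(n,nm)[:1]:
        P=pts(cc,d["region"]); print(n,nm,round(d["conf"],2),d["xy"],np.percentile(P,[2,50,98],axis=0).round(3).tolist() if len(P) else 0)
m=np.zeros((400,640),bool);e=proj(c,pose(0,0,.205)).astype(int);m[e[1]-12:e[1]+12,e[0]-14:e[0]+14]=1
P=pts(c,m);T=P[P[:,2]>.196];print("head top",T.mean(0),len(T),cv2.minAreaRect((T[:,:2]*1000).astype(np.float32)), "z pct",np.percentile(T[:,2],[10,50,90]))
p=proj(s,[.585,.155,.17]).astype(int)
A=cv2.resize(c["image"][e[1]-60:e[1]+60,e[0]-50:e[0]+50],(500,600),interpolation=cv2.INTER_CUBIC)[:, 50:450]
B=cv2.resize(s["image"][p[1]-45:p[1]+45,p[0]-30:p[0]+30],(400,600),interpolation=cv2.INTER_CUBIC)
cv2.imwrite("pics/w6.png",np.hstack([A,B]))
E
```

```text
22.6333
wrist linchpin 0.66 [320.0, 130.3] [[0.575, 0.132, 0.151], [0.582, 0.156, 0.205], [0.592, 0.176, 0.208]]
wrist linch_ring 0.62 [336.5, 127.8] [[0.575, 0.13, 0.11], [0.583, 0.144, 0.176], [0.593, 0.176, 0.19]]
side linchpin 0.49 [286.6, 245.8] [[0.571, -0.019, -0.001], [0.581, 0.162, 0.189], [0.659, 0.178, 0.206]]
side linch_ring 0.38 [284.5, 263.7] [[0.574, 0.049, -0.0], [0.586, 0.173, 0.166], [0.648, 0.18, 0.18]]
head top [0.58208531 0.15612293 0.20628754] 370 ((581.8693237304688, 155.8782958984375), (16.399721145629883, 14.375529289245605), 74.56732177734375) z pct [0.20510669 0.206457   0.20737785]
```

View pics/w6.png

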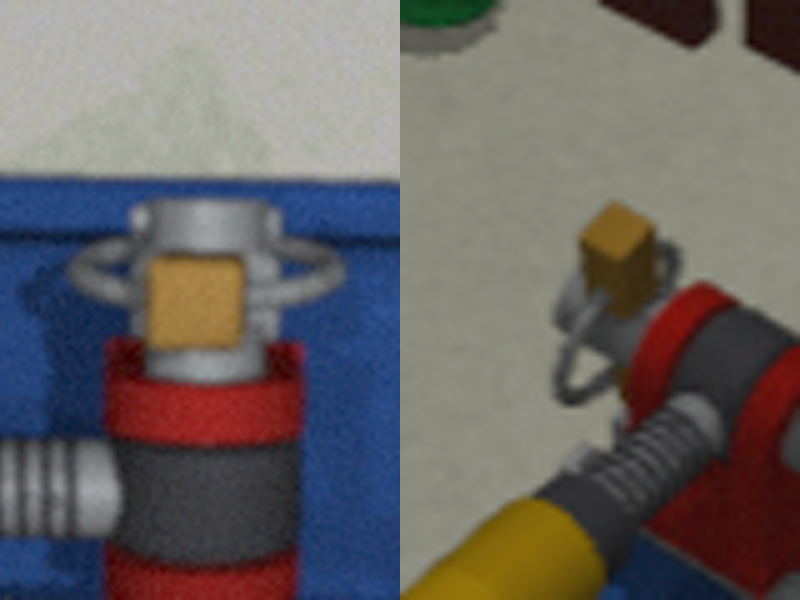

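```bash
python3 -c "
from bench import *
close_job(); print(current_clock())"
```

```text
the job is handed in; nothing more can be done
the job is handed in; nothing more can be done
```

The clevis is secured: the linchpin stands in the cross hole with its head home and its ring snapped shut. I handed the job in at about 22.6 s on the robot's clock; it reports no verdict.

- **Fitting:** I took the linchpin from the stand, and it entered the hole on the first slow approach (3 N stop). The head came home at TCP height 0.1916 m against 0.192 m expected, with a highest reading of about 6 N. I released it with the ring still open, waited, then pushed the ring down its arc with the fingers shut. The push force peaked at about 5 N and faded to nothing past 0.85 rad, as the spring should.
- **Last checks:** The wrist and side pictures show the ring hanging shut around the pin's end and the arm clear. The head's top measured 0.206 m, or about 0.2045 m after the camera's usual 2 mm high reading; fully home would be 0.205 m.
- **Disagreement:** The head's top looked about 1.5 mm off sideways from where I inserted it. The linchpin may be leaning slightly within the hole's clearance, which allows at most about 0.07 rad.
- **Not measured:** I did not re-measure the spare pin, screwdriver and reel. The arm never worked close to the screwdriver or the reel. At the stand the open fingers stayed about 5 mm above the spare pin's head.

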